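Sort machined sleeves into the pass bay and the gated reject pen

ROBOT

A 7-joint arm with a two-finger parallel gripper is mounted at the origin on the work surface. World frame = base frame: x ahead of the robot, y to its left, z up, the work surface at z = 0. Lengths are in m, angles in rad, forces in N, time in s.
With the tool pointing down it reaches from about 0.4 to 0.85 m from the base axis. Payload 10.4 kg.
Tool frame: the origin (TCP) lies on the centre line of the jaws, within the pads' length; the fingertips stand r.tip_extent ahead of it and the grasp point (between the pads) lies 3 mm ahead of it (r.tip_extent is the distance from the TCP to the fingertips, in m); z points along the fingers, y is the direction in which the jaws open and shut (so a half turn about z gives the same grasp; the last joint's range is limited). The gripper opens to 87 mm and grips with 3 to 60 N. Pads are 19 mm wide; open, the fingers measure 117 mm over their backs; the gripper's body (75 mm by 190 mm) begins 51 mm behind the grasp point.
Start: joints at [1.269, 0.332, -0.065, 1.46, 0.022, 1.35, -0.088], TCP at [0.172, -0.601, 0.245] pointing down, gripper open.
Joint ranges: [-2.6, 2.6], [-0.5, 2.12], [-1.47, 1.34], [0.16, 2.42], [-1.27, 4.41], [0.06, 2.06], [-2.6, 2.6]. Speed limits (rad/s): [2.22, 2.22, 2.79, 2.79, 3.14, 3.14, 3.14].

INTERFACE

Orientations are given as a unit quaternion [x, y, z, w].
In Python, from bench import r gives the robot as it stands. The module is installed in compiled form; this text tells all that it offers.
- The arm moves only by the shell command python3 -m jog 'ROWS' [FORCE]. ROWS is JSON, a list of rows, each a list of 5 numbers: the shift along the tool's x, y, z in cm, then the turn about the tool's z in rad, then the closure, from 0 (fully open) to 1 (shut). A call has exactly 10 rows; each row shifts and turns the pose as measured when the row begins, along the tool's axes as they then stand; what a row does not reach is not made up. A row lasts 1/10 s, in which the tool goes at most 50 mm and 8.59 degrees, less where a joint would pass 70% of its speed; a pose out of reach is approached as far as the arm can. A call with a gripper value outside its range is refused whole. The fingers move at their own pace and stop on an object; FORCE is the grip in N (left out, the last holds). Time passes only in rows, so rows that do not move let the fingers close, or fill a call up. It gives the time, the measured TCP pose, the force and the opening at its end, in the units of the state.
- r.read_state(): the state, without advancing time (a new reading comes with each control period).
- r.camera(name): name is "scene" or "top" or "wrist"; returns a dict with "pixels" (384x512x3 uint8, red, green, blue), "fx", "fy", "cx", "cy" (pixels), "k1" (the pictures are not rectified: a ray, as slopes to the right and down, at radius r is drawn at 1 + k1 r^2 times it, then the intrinsics apply), "camera_from_world" (4x4, takes a point from world to camera coordinates). Camera axes: x right, y up, looking along -z (the intrinsics and any distortion apply to the point x, -y, -z); pixel columns grow to the right and rows downward; lengths in m; the calibration is good to about 2 mm. A picture is of the moment at which its call begins. There is no depth.
- r.close_job(): hands the job in, once; it reports no verdict.
The state is a dict: "time": time; "joint_positions": joint angles; "joint_vel": joint speeds; "joint_torque": joint torques, N m; "ee_pos": TCP position; "eef_rot": TCP orientation; "ft_force": force on the tool from outside, world axes, zero at the start; "torque": the same for the moment, N m; "width": finger opening in m.
Only numpy, scipy, OpenCV 4.12 (cv2) and the standard library are available. Lean on these libraries where they do the work, as an engineer would, in place of code of your own. Each camera call takes 0.05 s, during which the arm holds its last target. There are 200 camera calls.

TASK

Swing the reject pen's door wide open and leave it standing open, and sort the three loose bronze sleeves on the bench by height: slide the two tall ones all the way into the open-fronted pass bay and the low one all the way into the reject pen. Slide them flat along the bench, never lifting or tipping them, and leave the jar, the case and the brush where they are.

Things in the scene. Friction and masses are not known exactly. Their poses are not given: they have to be found in the camera images.
- tall_a: Tall sleeve: plain dark-bronze ring standing on the bench, open at both ends, outer diameter 84 mm, bore 68 mm (wall 8 mm), 50 mm high, about 0.35 kg. Origin: centre of its underside; z up along its axis.
- tall_b: The other tall sleeve, the same as tall_a (outer 84, bore 68, 50 mm high). Origin: centre of its underside.
- low: Low sleeve (the reject): same bronze, same outer diameter 84 mm and bore 68 mm, but only 25 mm high, about 0.18 kg. Origin: centre of its underside.
- bay: Pass bay on the robot's left: fixed U of sheet-metal fences 45 mm high and 5 mm thick, no floor plate and no lid, inside 195 mm long (its x) by 115 mm wide (its y). Origin: on the bench at the centre of the inside. Its mouth is the open end on its -x side, which looks roughly to the robot's right (world -y).
- bay_mouth (a point): Middle of the bay's open end, at bench level, 97.5 mm from the bay's origin along its -x.
- pen: Reject pen on the robot's right: fixed open-topped pen of sheet-metal fences 40 mm high and 5 mm thick, no floor plate, inside 120 by 120 mm. Origin: on the bench at the centre of the inside. Its -x side, which looks roughly to the robot's left (world +y), is closed by the door.
- pen_door (a joint): Angle of the pen's door: 0 shut, grows as it swings outward from the pen, to 1.9 rad at its stop; it stays where it is left (no latch, no spring). Panel 130 mm wide, 6 mm thick, top 58 mm above the bench; the upright hinge is at the pen's +y end of the door (the end farther from the robot).
- pen_door_hinge (a point): Point on the door's hinge axis (upright), on the outer face of the shut door, at half height, 65 mm from the pen's centre line along the pen's +y and 66 mm from the pen's origin along its -x.
- pen_door_handle (a point): Middle of the door's handle: an upright round steel bar 11 mm thick and 33 mm long (plus rounded ends), standing 35 mm off the outer face of the door, 30 mm above the bench, 100 mm from the hinge end of the panel, near the free edge. Turns with the door.
- jar: Bystander: white jar with black lid, 60 mm diameter, 65 mm high, standing on the bench. Origin: centre of its underside.
- case: Bystander: grey plastic instrument case, 70 (x) by 55 (y) by 45 mm high. Origin: centre of its underside.
- brush: Bystander: bench brush 170 mm long lying beyond the sleeves. Origin: on the bench under its middle; long axis x.
There are look-alikes about, which are no part of the job. Leave any purple look-alike of the pen alone.

How it is judged:
By the outcome, as a careful person would: the job done as asked, in the order asked, and still so for the second after the job is handed in, with the robot touching nothing.
It also fails if it takes over 72 s, if anything falls off the work surface, if the arm or the gripper's body presses on something with over 40 N, if the wrist force passes 120 N, or if a joint passes its speed limit or range.

## Working session

There is one attempt and no reset: what is moved stays moved. The work goes in short steps, Python scripts to look and compute and a shell command to move; the robot and the scene stay as the last step left them, time stands still between calls to the robot, and variables do not carry over. Pictures are saved under pics/ and viewed, about 8 in all and at most 12, crops included, and the job is handed in when it is done.

```bash
mkdir -p pics
python3 - <<'E'
from bench import r
import cv2,numpy as np
s=r.read_state();print({k:np.round(v,3) for k,v in s.items()},r.tip_extent)
for n in("top","scene"):
    c=r.camera(n);cv2.imwrite(f'pics/{n}0.png',cv2.resize(c['pixels'][:,:,::-1],(800,600),interpolation=cv2.INTER_CUBIC))
    print(n,[round(c[k],3) for k in('fx','fy','cx','cy','k1')],np.round(c['camera_from_world'],3).tolist())
E
```

```text
{'time': np.float64(0.0), 'joint_positions': array([ 1.269,  0.333, -0.065,  1.461,  0.022,  1.35 , -0.088]), 'joint_vel': array([-0.003,  0.001,  0.   , -0.001, -0.   , -0.   , -0.002]), 'joint_torque': array([-1.0000e-03, -6.2324e+01,  2.4000e-02, -3.8990e+01, -6.2000e-02,
        4.0000e-02,  0.0000e+00]), 'ee_pos': array([ 0.172, -0.601,  0.244]), 'eef_rot': array([ 0.99 ,  0.139, -0.   , -0.001]), 'ft_force': array([ 0.245,  0.141, -0.094]), 'torque': array([-0.015,  0.002, -0.004]), 'width': np.float64(0.087)} 0.022
top [446.02, 446.02, 259.232, 194.13, -0.078] [[-0.016, -1.0, -0.007, -0.104], [0.998, -0.017, 0.056, -0.626], [-0.056, -0.006, 0.998, -1.672], [0.0, 0.0, 0.0, 1.0]]
scene [366.43, 366.43, 251.79, 192.255, -0.102] [[-0.884, 0.467, 0.018, 0.604], [-0.352, -0.69, 0.633, 0.088], [0.308, 0.553, 0.774, -1.412], [0.0, 0.0, 0.0, 1.0]]
```

View pics/top0.png

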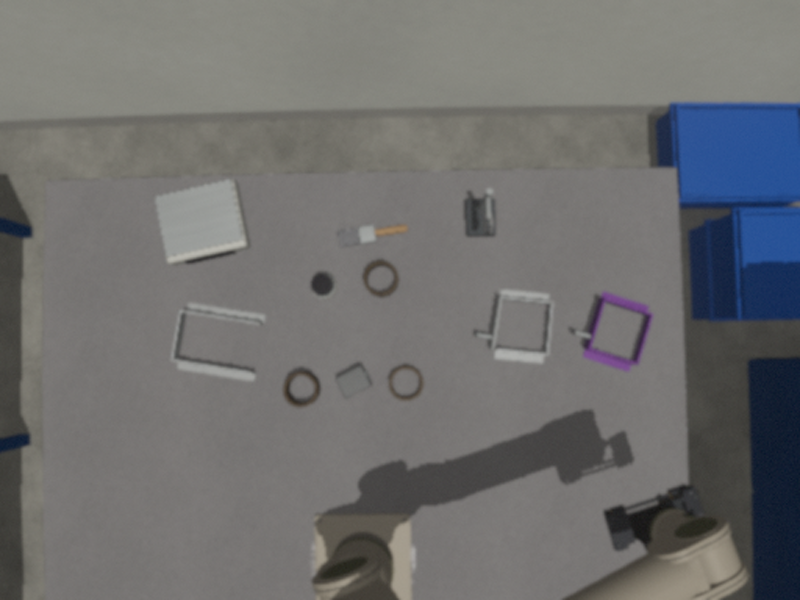

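View pics/scene0.png

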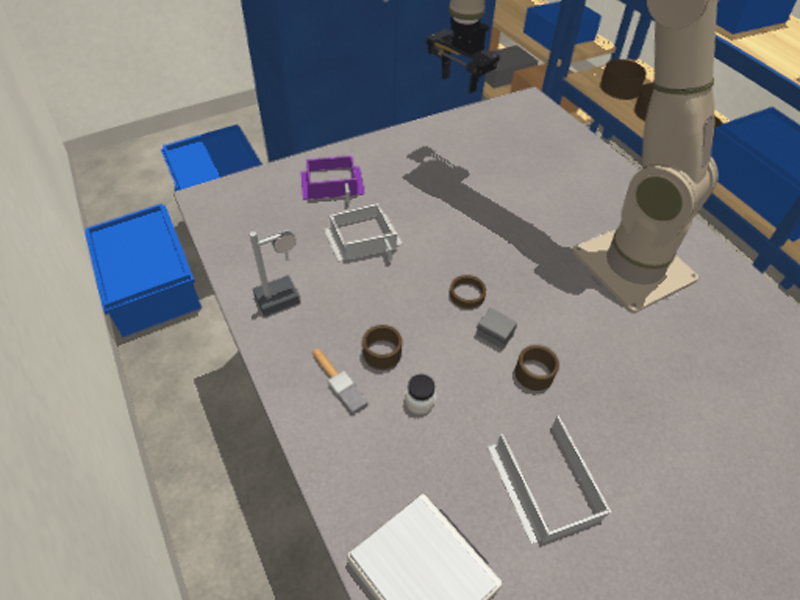

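Top view: the candidate pens are grey at (522,326) and purple at (618,330); the grey one fits, the purple one is the look-alike. The rings are at (302,387) and (381,278), which look tall, and (406,381), which looks low. The bay is at (218,342), the jar at (322,284) and the case at (353,380). Next I'll rectify and measure in an enlarged view.

```bash
cat > h.py <<'E'
from bench import r
import cv2,numpy as np
def K(c): return np.array([[c['fx'],0,c['cx']],[0,c['fy'],c['cy']],[0,0,1.]]),np.array([c['k1'],0,0,0.])
def proj(c,P):
    T=np.diag([1,-1,-1,1.])@c['camera_from_world'];k,d=K(c)
    return cv2.projectPoints(np.float64(P).reshape(-1,1,3),cv2.Rodrigues(T[:3,:3])[0],T[:3,3],k,d)[0].reshape(-1,2)
def ortho(c,x0,x1,y0,y1,z,s):  # x0<x1 up, y0<y1 left; s px/m
    w,h=int((y1-y0)*s),int((x1-x0)*s);v,u=np.mgrid[0:h,0:w]
    P=np.dstack([x1-v/s,y1-u/s,np.full(u.shape,z)])
    m=proj(c,P).reshape(h,w,2).astype(np.float32)
    return cv2.remap(np.ascontiguousarray(c['pixels'][:,:,::-1]),m,None,cv2.INTER_CUBIC)
def grid(im,x0,x1,y0,y1,s,step=.05):
    for x in np.arange(np.ceil(x0/step)*step,x1,step):
        v=int((x1-x)*s);cv2.line(im,(0,v),(im.shape[1],v),(0,255,255),1);cv2.putText(im,f'{x:.2f}',(0,v-1),0,.35,(0,0,255),1)
    for y in np.arange(np.ceil(y0/step)*step,y1,step):
        u=int((y1-y)*s);cv2.line(im,(u,0),(u,im.shape[0]),(0,255,255),1);cv2.putText(im,f'{y:.2f}',(u+1,im.shape[0]-2),0,.35,(0,0,255),1)
    return im
def rings(c,z=.025):
    b=(.25,.8,-.5,.5);s=1000
    im=ortho(c,*b,z,s).astype(int);B,G,R=im[...,0],im[...,1],im[...,2]
    m=((R-B>12)&(R<110)).astype(np.uint8)
    m=cv2.morphologyEx(m,cv2.MORPH_OPEN,np.ones((3,3)))
    out=[]
    for q in cv2.findContours(m,cv2.RETR_EXTERNAL,cv2.CHAIN_APPROX_NONE)[0]:
        if cv2.contourArea(q)>2500:
            (u,v),rad=cv2.minEnclosingCircle(q);x,y,w,h=cv2.boundingRect(q)
            out.append(np.round([b[1]-v/s,b[3]-u/s,rad/s,w/s,h/s],4).tolist())
    return out
E
python3 - <<'E'
from h import *
c=r.camera('top')
for z in(.0,.025,.05):print(z,*rings(c,z))
b=(.28,.74,-.44,.4);s=950
im=grid(ortho(c,*b,.042,s),*b,s);print(im.shape);cv2.imwrite('pics/o1.png',im)
E
```

```text
0.0 [0.42, 0.1449, 0.0439, 0.087, 0.086] [0.431, -0.112, 0.0425, 0.084, 0.085] [0.6885, -0.0543, 0.0433, 0.086, 0.086]
0.025 [0.4217, 0.1407, 0.0434, 0.085, 0.085] [0.4326, -0.1122, 0.042, 0.082, 0.083] [0.6861, -0.0553, 0.0428, 0.084, 0.084]
0.05 [0.4237, 0.137, 0.0429, 0.085, 0.083] [0.434, -0.1125, 0.0416, 0.081, 0.081] [0.6842, -0.0565, 0.0421, 0.082, 0.083]
(436, 798, 3)
```

View pics/o1.png

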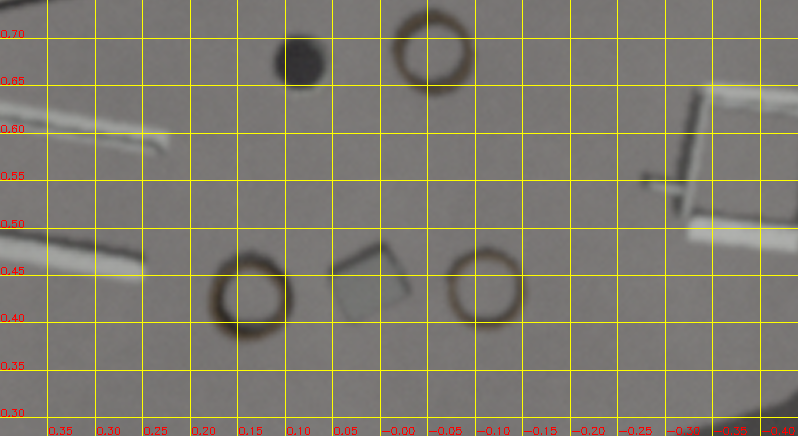

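Top candidates: sleeves by apparent size at z are tall (0.424,0.137) and tall (0.684,-0.057), low (0.433,-0.112). Next a close-up of the grey pen and the bay, to fit their poses.

Run:
```python
from h import *
c=r.camera('top');s=1650
L=[]
for b,z in(((.46,.7,-.47,-.25),.04),((.42,.66,.2,.46),.045)):
    L.append(grid(ortho(c,*b,z,s),*b,s,.02))
im=np.hstack(L);print(im.shape);cv2.imwrite('pics/o2.png',im)
```

```text
Traceback (most recent call last):
ValueError: all the input array dimensions except for the concatenation axis must match exactly, but along dimension 0, the array at index 0 has size 395 and the array at index 1 has size 396
```

Run:
```python
from h import *
c=r.camera('top');s=1650
L=[]
for b,z in(((.46,.7,-.47,-.25),.04),((.42,.66,.2,.46),.045)):
    L.append(grid(ortho(c,*b,z,s),*b,s,.02)[:395])
im=np.hstack(L);print(im.shape);cv2.imwrite('pics/o2.png',im)
```

```text
(395, 791, 3)
```

View pics/o2.png

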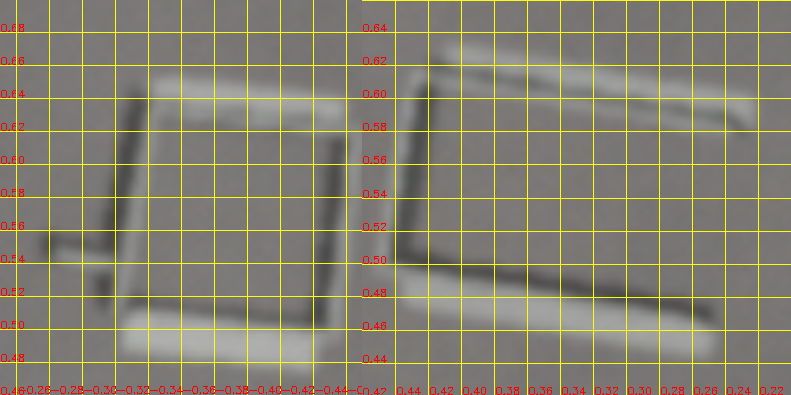

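```bash
cat >> h.py <<'E'
def tf(p,P):
    P=np.atleast_2d(P);c_,s_=np.cos(p[2]),np.sin(p[2])
    return np.c_[p[0]+c_*P[:,0]-s_*P[:,1],p[1]+s_*P[:,0]+c_*P[:,1],P[:,2]]
def seg(pts,n=40):
    t=np.linspace(0,1,n)[:,None];return [np.array(a)*(1-t)+np.array(b)*t for a,b in zip(pts,pts[1:])]
def U(L,W,h,o):  # open at -x
    a,b=L/2,W/2;return [(-a,b+o,h),(a+o,b+o,h),(a+o,-b-o,h),(-a,-b-o,h)]
penM=seg(U(.12,.12,.04,0))+seg(U(.12,.12,.04,.005))
bayM=seg(U(.195,.115,.045,0))+seg(U(.195,.115,.045,.005))
E
python3 - <<'E'
from h import *
from scipy.optimize import differential_evolution as de
cs=[r.camera(n) for n in('top','scene')]
G=[]
for c in cs:
    g=cv2.GaussianBlur(c['pixels'],(0,0),.7).astype(np.float32)
    m=sum(np.hypot(cv2.Sobel(g[...,i],5,1,0),cv2.Sobel(g[...,i],5,0,1)) for i in range(3));G.append(np.minimum(m,np.percentile(m,99)))
def score(p,M):
    P=tf(p,np.vstack(M));v=0
    for c,g in zip(cs,G):
        q=proj(c,P).astype(np.float32);v-=cv2.remap(g,q[None],None,cv2.INTER_LINEAR).mean()/g.std()
    return v
vis=[]
for nm,M,g0 in(('pen',penM,(.571,-.395,-1.70)),('bay',bayM,(.547,.333,1.39))):
    res=de(score,[(a-d,a+d) for a,d in zip(g0,(.02,.02,.08))],args=(M,),seed=1,maxiter=60)
    p=res.x;print(nm,np.round(p,4),res.fun,score(g0,M))
    for c in cs:
        q=proj(c,tf(p,np.vstack(M)));ctr=q.mean(0);o=ctr-[40,30];f=5 
        o=ctr-[50,37.5];im=cv2.warpAffine(np.ascontiguousarray(c['pixels'][:,:,::-1]),np.float32([[4,0,-4*o[0]],[0,4,-4*o[1]]]),(400,300))
        for a in M:
            cv2.polylines(im,[np.int32((proj(c,tf(p,a))-o)*4)],False,(0,0,255),1)
        vis.append(im)
cv2.imwrite('pics/fit.png',np.vstack([np.hstack(vis[:2]),np.hstack(vis[2:])]))
E
```

```text
pen [ 0.5676 -0.3923 -1.6789] -7.458085536956787 -6.5191545
bay [0.5408 0.3395 1.398 ] -6.896374702453613 -4.681113
```

View pics/fit.png

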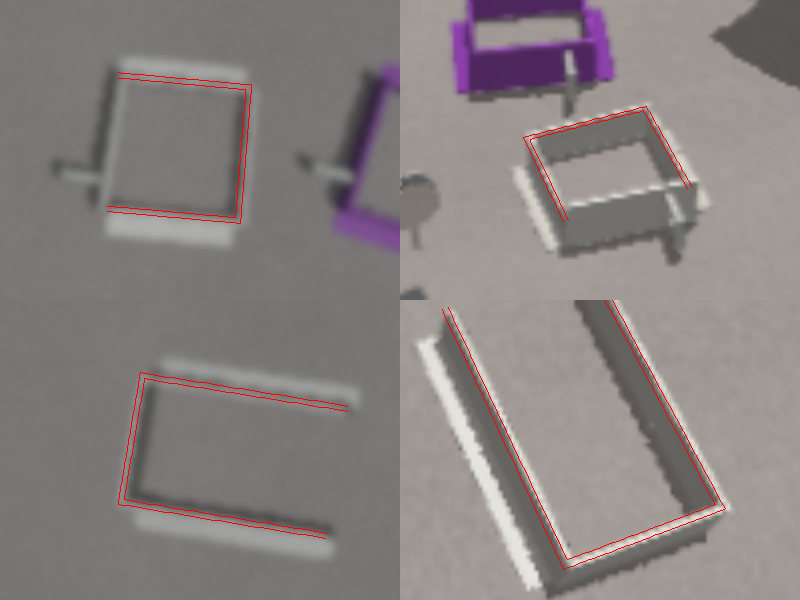

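The red model fits the grey pen closely in both views. Pen: (0.568,-0.392), yaw -1.679. Bay: (0.541,0.340), yaw 1.398, with an end error of perhaps 5 mm. The expected handle position is (0.544,-0.288). I'll move above it and close the jaws part way.

```bash
cat > to.py <<'E'
import sys
from h import *
from scipy.spatial.transform import Rotation as Ro
# usage: to.py x y [z] -> shift in tool axes (cm)
s=r.read_state();R=Ro.from_quat(s['eef_rot']).as_matrix();p=s['ee_pos']
print('t',round(float(s['time']),2),'p',np.round(p,4),'yaw_x',round(float(np.arctan2(R[1,0],R[0,0])),3),'F',np.round(s['ft_force'],1),'w',round(float(s['width']),4))
a=[float(v) for v in sys.argv[1:]]
while a:
    t=np.array(a[:3]);a=a[3:];print(t,'->',np.round(R.T@(t-p)*100,2));p=t
E
python3 -m jog '[[4.4,-2,0,0,0.7],[4.4,-2,0,0,0.7],[4.4,-2,0,0,0.7],[4.4,-2,0,0,0.7],[4.4,-2,0,0,0.7],[4.4,-2,0,0,0.7],[4.4,-2,0,0,0.7],[4.4,-2,0,0,0.7],[4.4,-2,0,0,0.7],[4.4,-2,0,0,0.7]]' 20
python3 -m jog '[[0,0,1,0.13,0.7],[0,0,1,0.13,0.7],[0,0,1,0.13,0.7],[0,0,0,0,0.7],[0,0,0,0,0.7],[0,0,0,0,0.7],[0,0,0,0,0.7],[0,0,0,0,0.7],[0,0,0,0,0.7],[0,0,0,0,0.7]]'
python3 to.py .5437 -.2881 .12
```

```text
time: 1.35
ee_pos: [0.5464, -0.2849, 0.2435]
eef_rot: [0.991, 0.131, -0.001, 0.002]
ft_force: [0.5, -0.8, 0.4]
width: 0.0271
time: 2.35
ee_pos: [0.5534, -0.2761, 0.2144]
eef_rot: [0.998, -0.059, 0.002, 0.001]
ft_force: [-1.7, -0.5, 0.2]
width: 0.0263
t 2.35 p [ 0.5534 -0.2761  0.2144] yaw_x -0.117 F [-1.7 -0.5  0.2] w 0.0263
[ 0.5437 -0.2881  0.12  ] -> [-0.85  1.29  9.44]
```

```bash
python3 -m jog '[[-0.4,0.6,3,0,0.7],[-0.4,0.6,3,0,0.7],[0,0,3,0,0.7],[0,0,0.6,0,0.7],[0,0,0,0,0.7],[0,0,0,0,0.7],[0,0,0,0,0.7],[0,0,0,0,0.7],[0,0,0,0,0.7],[0,0,0,0,0.7]]'
python3 to.py .5437 -.2881 .034
python3 - <<'E'
from h import *
c=r.camera('wrist');im=np.ascontiguousarray(c['pixels'][:,:,::-1])
for P in([.5437,-.2881,.05],[.6393,-.3337,.058]):
    q=proj(c,[P])[0];print(q);cv2.drawMarker(im,tuple(int(v) for v in q),(0,0,255),0,15)
cv2.imwrite('pics/w1.png',im)
E
```

```text
time: 3.35
ee_pos: [0.5482, -0.2889, 0.1237]
eef_rot: [0.998, -0.058, 0.007, 0.003]
ft_force: [-1.2, -0.2, -0.3]
width: 0.0262
t 3.35 p [ 0.5482 -0.2889  0.1237] yaw_x -0.115 F [-1.2 -0.2 -0.3] w 0.0262
[ 0.5437 -0.2881  0.034 ] -> [-0.58 -0.07  8.96]
[252.9732962  217.49823866]
[312.17936647  59.50780977]
```

View pics/w1.png

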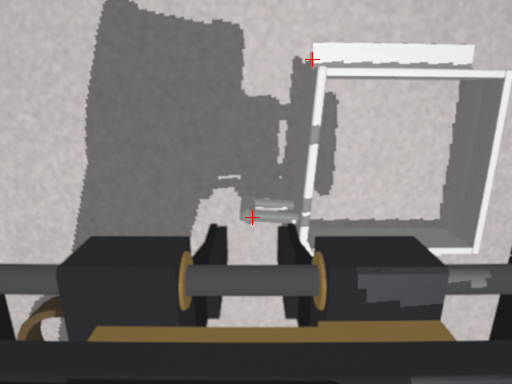

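The bar is held by short stalks to the door near (272,208), so the jaws must straddle it along the panel, not across it. That means turning the tool -1.58 rad.

```bash
python3 -m jog '[[0,0,0,-0.14,0.6],[0,0,0,-0.14,0.6],[0,0,0,-0.14,0.6],[0,0,0,-0.14,0.6],[0,0,0,-0.14,0.6],[0,0,0,-0.14,0.6],[0,0,0,-0.14,0.6],[0,0,0,-0.14,0.6],[0,0,0,-0.14,0.6],[0,0,0,-0.14,0.6]]'
python3 -m jog '[[0,0,0,-0.1,0.6],[0,0,0,0,0.6],[0,0,0,0,0.6],[0,0,0,0,0.6],[0,0,0,0,0.6],[0,0,0,0,0.6],[0,0,0,0,0.6],[0,0,0,0,0.6],[0,0,0,0,0.6],[0,0,0,0,0.6]]'
python3 to.py .5437 -.2881 .034
```

```text
time: 4.4
ee_pos: [0.5486, -0.2891, 0.1251]
eef_rot: [0.784, 0.62, 0.003, 0.008]
ft_force: [-0.3, 0.6, 0.1]
width: 0.0348
time: 5.4
ee_pos: [0.5486, -0.2893, 0.1254]
eef_rot: [0.753, 0.658, 0.003, 0.008]
ft_force: [0.0, 0.3, -0.1]
width: 0.0344
t 5.4 p [ 0.5486 -0.2893  0.1254] yaw_x 1.436 F [ 0.   0.3 -0.1] w 0.0344
[ 0.5437 -0.2881  0.034 ] -> [ 0.11 -0.65  9.13]
```

```bash
python3 -m jog '[[0.1,-0.2,2,0,0.6],[0,0,2,0,0.6],[0,0,2,0,0.6],[0,0,1.5,0,0.6],[0,0,1,0,0.6],[0,0,0.4,0,0.6],[0,0,0,0,0.6],[0,0,0,0,0.6],[0,0,0,0,0.6],[0,0,0,0,0.6]]'
python3 to.py .5437 -.2881 .034
python3 - <<'E'
from h import *
c=r.camera('wrist');cv2.imwrite('pics/w2.png',c['pixels'][:,:,::-1])
E
```

```text
time: 6.4
ee_pos: [0.5505, -0.2899, 0.0363]
eef_rot: [0.753, 0.658, 0.004, 0.011]
ft_force: [-0.3, -0.4, 0.3]
width: 0.0346
t 6.4 p [ 0.5505 -0.2899  0.0363] yaw_x 1.436 F [-0.3 -0.4  0.3] w 0.0346
[ 0.5437 -0.2881  0.034 ] -> [ 0.09 -0.7   0.22]
```

View pics/w2.png

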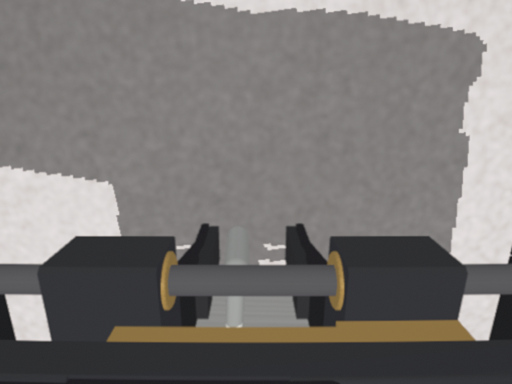

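The bar at (237,240) stands between the fingertips, left of the centre line by about 6 mm. I'll centre on it and grip lightly.

```bash
python3 -m jog '[[0.1,-0.6,0.1,0,0.6],[0,0,0,0,0.6],[0,0,0,0,0.7],[0,0,0,0,0.8],[0,0,0,0,0.95],[0,0,0,0,0.95],[0,0,0,0,0.95],[0,0,0,0,0.95],[0,0,0,0,0.95],[0,0,0,0,0.95]]' 15
python3 to.py .5437 -.2881 .034
```

```text
time: 7.45
ee_pos: [0.5436, -0.2878, 0.0358]
eef_rot: [0.753, 0.658, 0.004, 0.01]
ft_force: [-0.4, 0.1, 1.9]
width: 0.0105
t 7.45 p [ 0.5436 -0.2878  0.0358] yaw_x 1.435 F [-0.4  0.1  1.9] w 0.0105
[ 0.5437 -0.2881  0.034 ] -> [-0.03  0.01  0.18]
```

```bash
python3 -m jog '[[0.98,0.4,0,0.1,0.95],[0.98,0.4,0,0.1,0.95],[0.98,0.4,0,0.1,0.95],[0.98,0.4,0,0.1,0.95],[0.98,0.4,0,0.1,0.95],[0.98,0.4,0,0.1,0.95],[0.98,0.4,0,0.1,0.95],[0.98,0.4,0,0.1,0.95],[0,0,0,0,0.95],[0,0,0,0,0.95]]'
cat > door.py <<'E'
from h import *
s=r.read_state();v=s['ee_pos'][:2]-[.6393,-.3337];a=np.arctan2(.0456,-.0956)-np.arctan2(v[1],v[0])
print('theta',a,'radius',np.hypot(*v),'j7',s['joint_positions'][6])
E
python3 door.py;python3 to.py
```

```text
time: 8.45
ee_pos: [0.6101, -0.236, 0.0358]
eef_rot: [0.955, 0.297, 0.008, 0.01]
ft_force: [-0.7, -0.3, 1.7]
width: 0.0105
theta 0.8356245849355566 radius 0.10191721669678991 j7 -0.8359515982081106
t 8.45 p [ 0.6101 -0.236   0.0358] yaw_x 0.603 F [-0.7 -0.3  1.7] w 0.0105
```

```bash
python3 -m jog '[[0.96,0.4,0,0.1,0.95],[0.96,0.4,0,0.1,0.95],[0.96,0.4,0,0.1,0.95],[0.96,0.4,0,0.1,0.95],[0.96,0.4,0,0.1,0.95],[0.96,0.4,0,0.1,0.95],[0.96,0.4,0,0.1,0.95],[0.96,0.4,0,0.1,0.95],[0.96,0.4,0,0.1,0.95],[0,0,0,0,0.95]]'
python3 door.py;python3 to.py
```

```text
time: 9.45
ee_pos: [0.6982, -0.2534, 0.0358]
eef_rot: [0.987, -0.158, 0.009, 0.003]
ft_force: [-0.3, 0.0, 2.7]
width: 0.0107
theta 1.7589267871572263 radius 0.09956009363444715 j7 -1.6739735406447123
t 9.45 p [ 0.6982 -0.2534  0.0358] yaw_x -0.318 F [-0.3  0.   2.7] w 0.0107
```

The door is at about 1.76 rad. I'll release it, rise, and go over the low sleeve.

```bash
python3 -m jog '[[0,0,0,0,0.6],[0,0,0,0,0.6],[0,0,0,0,0.6],[0,0,-2,0,0.6],[0,0,-3,0,0.6],[0,0,-3,0,0.6],[0,0,-1,-0.1,0.7],[0,0,0,-0.1,0.8],[0,0,0,0,0.9],[0,0,0,0,0.9]]'
python3 to.py .4326 -.112 .125 .4326 -.112 .032 .58 -.24 .032 .567 -.392 .032
```

```text
time: 10.45
ee_pos: [0.692, -0.2521, 0.128]
eef_rot: [0.999, -0.049, 0.006, 0.003]
ft_force: [0.7, 0.3, 0.4]
width: 0.0125
t 10.45 p [ 0.692  -0.2521  0.128 ] yaw_x -0.098 F [0.7 0.3 0.4] w 0.0125
[ 0.4326 -0.112   0.125 ] -> [-27.18 -11.42  -0.13]
[ 0.4326 -0.112   0.032 ] -> [-0.12 -0.05  9.3 ]
[ 0.58  -0.24   0.032] -> [15.91 11.3   0.28]
[ 0.567 -0.392  0.032] -> [ 0.19 15.25  0.09]
```

Run:
```python
from h import *
c=r.camera('top');s=1400
b=(.46,.74,-.5,-.15);a=grid(ortho(c,*b,.05,s),*b,s,.02);cv2.imwrite('pics/o3.png',a)
```

```text
(no output)
```

View pics/o3.png

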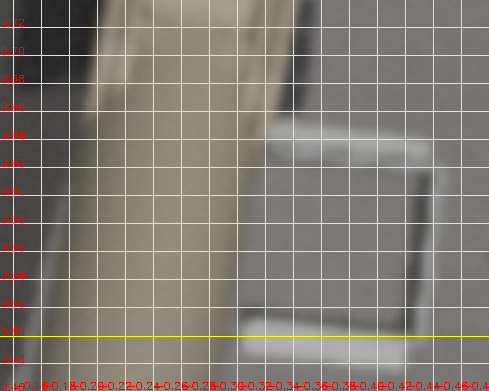

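The arm hides the door, but the pen's mouth is clear of it. I'll go on to the low sleeve.

```bash
python3 -m jog '[[-3.4,-1.43,0,0,0.9],[-3.4,-1.43,0,0,0.9],[-3.4,-1.43,0,0,0.9],[-3.4,-1.43,0,0,0.9],[-3.4,-1.43,0,0,0.9],[-3.4,-1.43,0,0,0.9],[-3.4,-1.43,0,0,0.9],[-3.4,-1.43,0,0,0.9],[0,0,0,0,0.9],[0,0,0,0,0.9]]'
python3 to.py .4326 -.112 .125 .4326 -.112 .032
```

```text
time: 11.5
ee_pos: [0.4185, -0.1043, 0.1166]
eef_rot: [0.998, -0.059, 0.002, 0.003]
ft_force: [0.3, 0.0, -0.3]
width: 0.0088
t 11.5 p [ 0.4185 -0.1043  0.1166] yaw_x -0.118 F [ 0.3  0.  -0.3] w 0.0088
[ 0.4326 -0.112   0.125 ] -> [ 1.49  0.6  -0.83]
[ 0.4326 -0.112   0.032 ] -> [-0.04 -0.05  9.3 ]
```

```bash
python3 -m jog '[[1.4,0.55,0,0,0.9],[0,0,0,0,0.9],[0,0,2,0,0.9],[0,0,2,0,0.9],[0,0,2,0,0.9],[0,0,1.4,0,0.9],[0,0,0.8,0,0.9],[0,0,0,0,0.8],[0,0,0,0,0.68],[0,0,0,0,0.68]]'
python3 to.py .58 -.24 .032 .567 -.392 .032; python3 -c "
from h import *
c=r.camera('wrist');cv2.imwrite('pics/w3.png',c['pixels'][:,:,::-1])"
```

```text
time: 12.5
ee_pos: [0.4357, -0.1132, 0.0321]
eef_rot: [0.998, -0.063, 0.002, 0.002]
ft_force: [-0.3, 0.3, -0.2]
width: 0.0241
t 12.5 p [ 0.4357 -0.1132  0.0321] yaw_x -0.127 F [-0.3  0.3 -0.2] w 0.0241
[ 0.58  -0.24   0.032] -> [15.92 10.75  0.12]
[ 0.567 -0.392  0.032] -> [ 0.64 15.24  0.05]
```

View pics/w3.png

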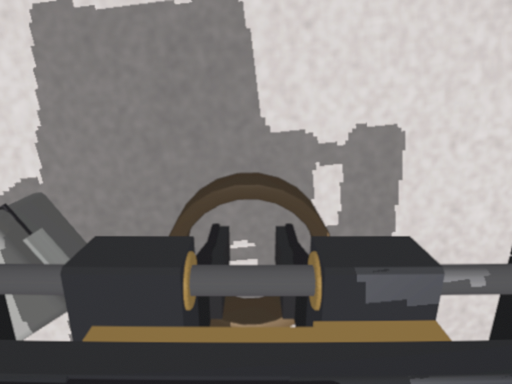

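The fingertips (208..300, 240) stand inside the low sleeve's bore. Now I'll drag it.

```bash
python3 -m jog '[[0,0,0,0,0.6],[1.6,1.1,0,0,0.6],[2,1.35,0,0,0.6],[2,1.35,0,0,0.6],[2,1.35,0,0,0.6],[2,1.35,0,0,0.6],[2,1.35,0,0,0.6],[2,1.35,0,0,0.6],[1.6,1.1,0,0,0.6],[0,0,0,0,0.6]]'
python3 to.py .567 -.392 .032
python3 -c "
from h import *
print(rings(r.camera('top'),.025))"
```

```text
time: 13.55
ee_pos: [0.58, -0.2397, 0.0378]
eef_rot: [0.998, -0.063, 0.005, 0.003]
ft_force: [0.5, 0.5, -0.2]
width: 0.0349
t 13.55 p [ 0.58   -0.2397  0.0378] yaw_x -0.126 F [ 0.5  0.5 -0.2] w 0.0349
[ 0.567 -0.392  0.032] -> [ 0.62 15.27  0.66]
[[0.4212, 0.1408, 0.0436, 0.085, 0.084], [0.3935, -0.1815, 0.1469, 0.073, 0.286], [0.6861, -0.0549, 0.0429, 0.084, 0.085]]
```

```bash
python3 -m jog '[[0.3,0.5,0.4,0,0.6],[0.3,1.2,0.3,0,0.6],[0.2,2,0.1,0,0.6],[0.1,2,0.1,0,0.6],[0.05,2,0.1,0,0.6],[0.05,2,0.05,0,0.6],[0,2,0.05,0,0.6],[0,1.5,0,0,0.6],[0,0.8,0,0,0.6],[0,0,0,0,0.6]]'
python3 to.py .567 -.392 .032
python3 -c "
from h import *
c=r.camera('wrist');a=c['pixels'][:,:,::-1]
b=(.45,.68,-.5,-.2);o=cv2.resize(grid(ortho(r.camera('top'),*b,.025,1300),*b,1300,.02),(501,384))
cv2.imwrite('pics/w4.png',cv2.resize(np.hstack([a,o]),(800,303)))"
```

```text
time: 14.6
ee_pos: [0.5679, -0.3847, 0.0254]
eef_rot: [0.998, -0.061, 0.003, 0.002]
ft_force: [-0.3, -0.7, -0.5]
width: 0.0342
t 14.6 p [ 0.5679 -0.3847  0.0254] yaw_x -0.122 F [-0.3 -0.7 -0.5] w 0.0342
[ 0.567 -0.392  0.032] -> [ 0.01  0.74 -0.66]
```

View pics/w4.png

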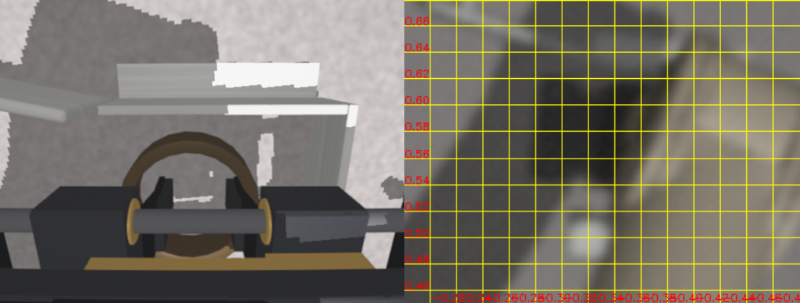

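The low sleeve, centred near u=190 in the left half, is inside the pen but sits about 14 mm towards the mouth. I'll push it 1.2 cm further, close the fingers inside the bore and rise.

```bash
python3 -m jog '[[0,0.6,-0.3,0,0.6],[0,0.7,-0.2,0,0.6],[0,0,0,0,0.6],[0,-0.3,0,0,0.75],[0,0,0,0,0.8],[0,0,0,0,0.8],[0,0,-1.5,0,0.8],[0,0,-3,0,0.8],[0,0,-4,0,0.8],[0,0,-2,0,0.8]]'
python3 to.py .567 -.392 .032
python3 -c "
from h import *
c=r.camera('wrist')
o=proj(c,np.c_[.5676+.042*np.cos(np.linspace(0,6.3,60)),-.3923+.042*np.sin(np.linspace(0,6.3,60)),np.full(60,.025)])
a=np.ascontiguousarray(c['pixels'][:,:,::-1]);cv2.polylines(a,[np.int32(o)],True,(0,0,255),1)
cv2.imwrite('pics/w5.png',a)"
```

```text
time: 15.7
ee_pos: [0.5667, -0.3881, 0.1387]
eef_rot: [0.998, -0.058, 0.001, -0.001]
ft_force: [1.1, -0.9, 0.4]
width: 0.0174
t 15.7 p [ 0.5667 -0.3881  0.1387] yaw_x -0.115 F [ 1.1 -0.9  0.4] w 0.0174
[ 0.567 -0.392  0.032] -> [ 0.06  0.41 10.67]
```

View pics/w5.png

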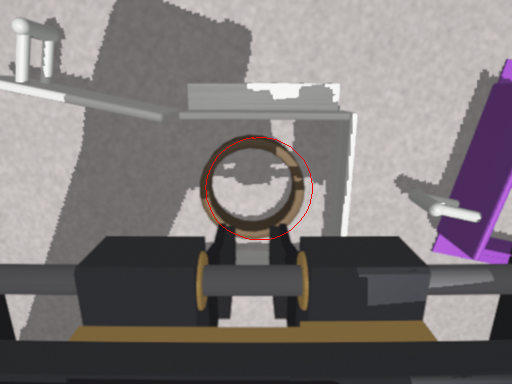

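The low sleeve sits inside the pen, within about 5 mm of its centre, and the door stands wide open. Next, the near tall sleeve.

```bash
python3 -m jog '[[-1.7,-4.2,0,0,0.8],[-1.7,-4.2,0,0,0.8],[-1.7,-4.2,0,0,0.8],[-1.7,-4.2,0,0,0.8],[-1.7,-4.2,0,0,0.8],[-1.7,-4.2,0,0,0.8],[-1.7,-4.2,0,0,0.8],[-1.7,-4.2,0,0,0.8],[-1.7,-4.2,0,0,0.8],[-1.7,-4.2,0,0,0.8]]'
python3 -m jog '[[0,0,0,-0.14,0.8],[0,0,0,-0.14,0.8],[0,0,0,-0.14,0.8],[0,0,0,-0.14,0.8],[0,0,0,-0.14,0.8],[0,0,0,-0.14,0.8],[0,0,0,-0.14,0.8],[0,0,0,-0.14,0.8],[0,0,0,-0.14,0.8],[0,0,0,-0.14,0.8]]'
python3 to.py .4237 .137 .13;python3 -c "
from h import *
print(rings(r.camera('top'),.05))"
```

```text
time: 16.75
ee_pos: [0.4457, 0.0566, 0.1486]
eef_rot: [0.998, -0.062, 0.01, 0.005]
ft_force: [0.3, 0.7, 0.7]
width: 0.0172
time: 17.75
ee_pos: [0.4449, 0.0656, 0.158]
eef_rot: [0.784, 0.621, 0.008, 0.015]
ft_force: [-0.2, -1.1, -0.3]
width: 0.0174
t 17.75 p [0.4449 0.0656 0.158 ] yaw_x 1.34 F [-0.2 -1.1 -0.3] w 0.0174
[0.4237 0.137  0.13  ] -> [ 6.48 -3.79  2.63]
[[0.354, 0.1267, 0.1278, 0.177, 0.229], [0.5695, -0.384, 0.0414, 0.082, 0.081], [0.6835, -0.0556, 0.0422, 0.082, 0.083]]
```

```bash
python3 -m jog '[[2.2,-1.3,0.6,-0.06,0.8],[2.2,-1.3,0.6,0,0.8],[2,-1.2,0.6,0,0.8],[0,0,0,0,0.8],[0,0,0,0,0.8],[0,0,0,0,0.8],[0,0,0,0,0.8],[0,0,0,0,0.8],[0,0,0,0,0.8],[0,0,0,0,0.8]]'
python3 to.py .4237 .137 .13 .4237 .137 .033 .514 .184 .033 .556 .406 .033
python3 - <<'E'
from h import *
c=r.camera('wrist');g=c['pixels'].astype(int)
t=np.linspace(0,6.28,90)
def sc(p):
    v=[]
    for rad,z,sg in((.038,.05,1),(.046,.05,-1),(.031,.05,-1)):
        q=proj(c,np.c_[p[0]+rad*np.cos(t),p[1]+rad*np.sin(t),t*0+z]).astype(np.float32)
        k=q[:,1]<235
        s=cv2.remap(c['pixels'].astype(np.float32).sum(2),q[None,k],None,1).mean()/ (1 if sg>0 else 2);v.append(sg*s)
    return sum(v)
print(min((sc((x,y)),x,y) for x in np.arange(.405,.445,.001) for y in np.arange(.12,.16,.001)))
E
```

```text
time: 18.8
ee_pos: [0.4196, 0.138, 0.1408]
eef_rot: [0.766, 0.643, 0.01, 0.018]
ft_force: [-0.0, -0.2, 0.7]
width: 0.0175
t 18.8 p [0.4196 0.138  0.1408] yaw_x 1.396 F [-0.  -0.2  0.7] w 0.0175
[0.4237 0.137  0.13  ] -> [-0.02  0.38  1.1 ]
[0.4237 0.137  0.033 ] -> [ 0.08 -0.39  9.69]
[0.514 0.184 0.033] -> [6.2  8.07 0.27]
[0.556 0.406 0.033] -> [22.59  0.28 -0.17]
(np.float32(-128.06522), np.float64(0.42100000000000004), np.float64(0.14300000000000002))
```

```bash
python3 -m jog '[[0.3,0.1,1.5,0,0.8],[0,0,2.5,0,0.8],[0,0,2.5,0,0.8],[0,0,2,0,0.8],[0,0,1.3,0,0.8],[0,0,0.6,0,0.8],[0,0,0,0,0.8],[0,0,0,0,0.7],[0,0,0,0,0.6],[0,0,0,0,0.6]]'
python3 to.py .514 .184 .033 .554 .41 .033
```

```text
time: 19.85
ee_pos: [0.4282, 0.1394, 0.0363]
eef_rot: [0.767, 0.642, 0.012, 0.019]
ft_force: [-1.3, -0.4, 0.3]
width: 0.032
t 19.85 p [0.4282 0.1394 0.0363] yaw_x 1.394 F [-1.3 -0.4  0.3] w 0.032
[0.514 0.184 0.033] -> [5.9  7.64 0.64]
[0.554 0.41  0.033] -> [22.95 -0.04 -0.14]
```

```bash
python3 -m jog '[[0.6,0.8,0.2,0,0.6],[1,1.3,0.1,0,0.6],[1,1.3,0.1,0,0.6],[1,1.3,0.1,0,0.6],[1,1.3,0.1,0,0.6],[0.8,1.3,0.1,0,0.6],[0.2,0.9,0.1,0,0.6],[0,0,0,0,0.6],[0,0,0,0,0.6],[0,0,0,0,0.6]]'
python3 to.py .514 .184 .033 .554 .41 .033
python3 -c "
from h import *
print(rings(r.camera('top'),.05))"
```

```text
time: 20.85
ee_pos: [0.5274, 0.1821, 0.0331]
eef_rot: [0.767, 0.641, 0.014, 0.021]
ft_force: [0.1, 0.2, 0.5]
width: 0.0345
t 20.85 p [0.5274 0.1821 0.0331] yaw_x 1.391 F [0.1 0.2 0.5] w 0.0345
[0.514 0.184 0.033] -> [-0.05 -1.35 -0.06]
[0.554 0.41  0.033] -> [22.95 -0.1  -0.14]
[[0.4175, 0.1655, 0.1924, 0.234, 0.336], [0.5696, -0.3838, 0.0412, 0.082, 0.08], [0.6838, -0.0562, 0.0423, 0.082, 0.084]]
```

```bash
python3 -m jog '[[1,-0.3,0,0,0.6],[2,-0.3,0,0,0.6],[2,-0.2,0,0,0.6],[2,-0.1,0,0,0.6],[2,0,0,0,0.6],[2,0,0,0,0.6],[2,0,0,0,0.6],[2,0,0,0,0.6],[1.5,0,0,0,0.6],[0,0,0,0,0.6]]'
python3 to.py .553 .41 .033
python3 - <<'E'
from h import *
c=r.camera('wrist');cv2.imwrite('pics/w6.png',c['pixels'][:,:,::-1])
c=r.camera('scene');cv2.imwrite('pics/s6.png',c['pixels'][:,:,::-1])
E
```

```text
time: 21.9
ee_pos: [0.5452, 0.3547, 0.0329]
eef_rot: [0.768, 0.64, 0.013, 0.023]
ft_force: [-0.4, -0.7, 1.1]
width: 0.0344
t 21.9 p [0.5452 0.3547 0.0329] yaw_x 1.389 F [-0.4 -0.7  1.1] w 0.0344
[0.553 0.41  0.033] -> [ 5.58 -0.22 -0.07]
```

```bash
python3 -m jog '[[1,0,0,0,0.6],[1,0,0,0,0.6],[1,0,0,0,0.6],[1,0,0,0,0.6],[0.5,0,0,0,0.6],[0.3,0,0,0,0.6],[0.2,0,0,0,0.6],[0,0,0,0,0.6],[0,0,0,0,0.6],[0,0,0,0,0.6]]'
python3 to.py .553 .41 .033
python3 - <<'E'
from h import *
c=r.camera('wrist');a=c['pixels'][:,:,::-1];b=r.camera('scene')['pixels'][:,:,::-1]
b=cv2.resize(b[220:360,280:420],(384,384),interpolation=cv2.INTER_CUBIC)
cv2.imwrite('pics/w7.png',cv2.resize(np.hstack([a,b]),(800,343)))
E
```

```text
time: 23.0
ee_pos: [0.556, 0.4011, 0.0319]
eef_rot: [0.77, 0.638, 0.011, 0.025]
ft_force: [-0.7, -1.7, 1.3]
width: 0.0349
t 23.0 p [0.556  0.4011 0.0319] yaw_x 1.384 F [-0.7 -1.7  1.3] w 0.0349
[0.553 0.41  0.033] -> [ 0.81 -0.46 -0.15]
```

```bash
python3 -m jog '[[0.3,0,0,0,0.6],[0.2,0,0,0,0.6],[0,0,0,0,0.6],[-0.4,-0.1,0,0,0.7],[-0.4,0,0,0,0.8],[0,0,0,0,0.8],[0,0,-1.5,0,0.8],[0,0,-3,0,0.8],[0,0,-3,0,0.8],[0,0,-3,0,0.8]]'
python3 to.py .684 -.056 .13
python3 - <<'E'
from h import *
c=r.camera('wrist');a=c['pixels'][:,:,::-1]
b=cv2.resize(r.camera('scene')['pixels'][:,:,::-1][220:360,280:420],(384,384),interpolation=cv2.INTER_CUBIC)
cv2.imwrite('pics/w8.png',cv2.resize(np.hstack([a,b]),(800,343)))
g=r.camera('top');print(rings(g,.05))
E
```

```text
time: 24.1
ee_pos: [0.5471, 0.3957, 0.1378]
eef_rot: [0.77, 0.637, 0.004, 0.026]
ft_force: [2.0, 0.0, 0.2]
width: 0.0179
t 24.1 p [0.5471 0.3957 0.1378] yaw_x 1.382 F [2.  0.  0.2] w 0.0179
[ 0.684 -0.056  0.13 ] -> [-41.75  21.83   2.92]
[[0.391, 0.352, 0.2037, 0.297, 0.282], [0.5689, -0.384, 0.0411, 0.082, 0.081], [0.6837, -0.0563, 0.0421, 0.083, 0.084]]
```

```bash
python3 -m jog '[[-4.2,2.2,0.2,0,0.8],[-4.2,2.2,0.2,0,0.8],[-4.2,2.2,0.2,0,0.8],[-4.2,2.2,0.2,0,0.8],[-4.2,2.2,0.2,0,0.8],[-4.2,2.2,0.2,0,0.8],[-4.2,2.2,0.2,0,0.8],[-4.2,2.2,0.2,0,0.8],[-4.2,2.2,0.2,0,0.8],[-3.3,1.7,0.2,0,0.8]]'
python3 -m jog '[[0,0,0,0,0.8],[0,0,0,0,0.8],[0,0,0,0,0.8],[0,0,0,0,0.8],[0,0,0,0,0.8],[0,0,0,0,0.8],[0,0,0,0,0.8],[0,0,0,0,0.8],[0,0,0,0,0.8],[0,0,0,0,0.8]]'
python3 to.py .684 -.056 .13 .684 -.056 .033
python3 - <<'E'
from h import *
g=r.camera('top');print(rings(g,.05))
b=(.45,.65,.2,.46);im=ortho(g,*b,.05,1500)
B,R=im[...,0].astype(int),im[...,2].astype(int)
m=((R-B>10)&(R<110)).astype(np.uint8);ys,xs=np.nonzero(m)
if len(xs): print(len(xs),'bay ring bbox x',.65-ys.max()/1500,.65-ys.min()/1500,'y',.46-xs.max()/1500,.46-xs.min()/1500,np.median(.65-ys/1500),np.median(.46-xs/1500))
E
```

```text
time: 25.25
ee_pos: [0.6841, -0.0547, 0.1361]
eef_rot: [0.766, 0.643, 0.006, 0.023]
ft_force: [-0.4, -0.2, -0.8]
width: 0.0173
time: 26.25
ee_pos: [0.6834, -0.0569, 0.1346]
eef_rot: [0.766, 0.642, 0.005, 0.022]
ft_force: [-0.6, 0.6, -0.3]
width: 0.0175
t 26.25 p [ 0.6834 -0.0569  0.1346] yaw_x 1.394 F [-0.6  0.6 -0.3] w 0.0175
[ 0.684 -0.056  0.13 ] -> [0.11 0.03 0.45]
[ 0.684 -0.056  0.033] -> [ 0.21 -0.4   9.69]
[[0.5541, 0.3902, 0.0443, 0.088, 0.082], [0.5695, -0.3839, 0.041, 0.082, 0.082], [0.4365, -0.0655, 0.1975, 0.178, 0.381]]
6581 bay ring bbox x 0.5133333333333334 0.5973333333333334 y 0.3446666666666667 0.43333333333333335 0.5553333333333333 0.3926666666666667
```

Tall 1 is in the bay at (0.555,0.390), a few mm from the end wall. Now tall 2.

```bash
python3 -m jog '[[0.2,-0.3,1.5,0,0.8],[0,0,2.5,0,0.8],[0,0,2.5,0,0.8],[0,0,2,0,0.8],[0,0,1,0,0.8],[0,0,0.4,0,0.8],[0,0,0,0,0.8],[0,0,0,0,0.7],[0,0,0,0,0.6],[0,0,0,0,0.6]]'
python3 to.py .575 0 .033 .514 .175 .033 .545 .325 .033
```

```text
time: 27.3
ee_pos: [0.6839, -0.0566, 0.0299]
eef_rot: [0.766, 0.642, 0.006, 0.023]
ft_force: [-0.9, 0.8, 0.1]
width: 0.0321
t 27.3 p [ 0.6839 -0.0566  0.0299] yaw_x 1.394 F [-0.9  0.8  0.1] w 0.0321
[0.575 0.    0.033] -> [  3.65 -11.69  -0.88]
[0.514 0.175 0.033] -> [16.15 -9.06 -0.72]
[0.545 0.325 0.033] -> [15.31  0.43 -0.3 ]
```

```bash
python3 -m jog '[[0.3,-1,-0.1,0,0.6],[0.5,-1.6,-0.15,0,0.6],[0.5,-1.6,-0.15,0,0.6],[0.5,-1.6,-0.15,0,0.6],[0.5,-1.6,-0.1,0,0.6],[0.5,-1.6,-0.1,0,0.6],[0.5,-1.6,-0.1,0,0.6],[0.3,-1,0,0,0.6],[0,0,0,0,0.6],[0,0,0,0,0.6]]'
python3 to.py .575 0 .033 .51 .165 .033 .545 .325 .033
```

```text
time: 28.3
ee_pos: [0.5712, 0.0024, 0.0374]
eef_rot: [0.766, 0.642, 0.009, 0.027]
ft_force: [-0.1, 0.0, 0.1]
width: 0.0348
t 28.3 p [0.5712 0.0024 0.0374] yaw_x 1.394 F [-0.1  0.   0.1] w 0.0348
[0.575 0.    0.033] -> [-0.16  0.39  0.46]
[0.51  0.165 0.033] -> [15.09 -9.28 -0.82]
[0.545 0.325 0.033] -> [16.36  0.64 -0.32]
```

```bash
python3 -m jog '[[1,-0.7,0.2,0,0.6],[1.8,-1.2,-0.1,0,0.6],[1.9,-1.2,-0.1,0,0.6],[1.9,-1.2,-0.1,0,0.6],[1.9,-1.2,-0.1,0,0.6],[1.9,-1.2,-0.1,0,0.6],[1.9,-1.2,-0.1,0,0.6],[1.5,-0.8,-0.1,0,0.6],[0.5,-0.2,0,0,0.6],[0,0,0,0,0.6]]'
python3 to.py .518 .21 .033 .545 .325 .033;python3 -c "
from h import *
print(rings(r.camera('top'),.05))"
```

```text
time: 29.3
ee_pos: [0.5096, 0.1659, 0.0336]
eef_rot: [0.768, 0.639, 0.01, 0.028]
ft_force: [-0.0, -1.5, 1.3]
width: 0.0346
t 29.3 p [0.5096 0.1659 0.0336] yaw_x 1.387 F [-0.  -1.5  1.3] w 0.0346
[0.518 0.21  0.033] -> [ 4.49  0.02 -0.03]
[0.545 0.325 0.033] -> [11.8   0.57 -0.21]
[[0.3545, 0.13, 0.1238, 0.137, 0.214], [0.5538, 0.3901, 0.0446, 0.087, 0.083], [0.5688, -0.3837, 0.0411, 0.082, 0.081]]
```

```bash
python3 -m jog '[[1,0.05,0,0,0.6],[1.9,0.05,0,0,0.6],[2,0.05,0,0,0.6],[2,0.05,0,0,0.6],[2,0.05,0,0,0.6],[2,0.05,0,0,0.6],[2,0,0,0,0.6],[1,0,0,0,0.6],[0.6,0,0,0,0.6],[0,0,0,0,0.6]]'
python3 -m jog '[[0.5,0,0,0,0.6],[0.4,0,0,0,0.6],[0.3,0,0,0,0.6],[0.2,0,0,0,0.6],[0,0,0,0,0.6],[0,0,0,0,0.6],[0,0,0,0,0.6],[0,0,0,0,0.6],[0,0,0,0,0.6],[0,0,0,0,0.6]]'
python3 to.py;python3 -c "
from h import *
print(rings(r.camera('top'),.05));s=r.read_state()['ee_pos'];print('along bay',(s[1]-.3395)*.985+(s[0]-.5408)*.172)"
```

```text
time: 30.35
ee_pos: [0.5477, 0.3053, 0.0298]
eef_rot: [0.774, 0.633, 0.009, 0.031]
ft_force: [-0.8, 1.9, 1.0]
width: 0.0343
time: 31.35
ee_pos: [0.5503, 0.3161, 0.0292]
eef_rot: [0.775, 0.631, 0.007, 0.032]
ft_force: [-2.0, -2.0, 3.4]
width: 0.0346
t 31.35 p [0.5503 0.3161 0.0292] yaw_x 1.366 F [-2.  -2.   3.4] w 0.0346
[[0.569, -0.384, 0.0412, 0.082, 0.081], [0.4295, 0.2975, 0.2394, 0.324, 0.363]]
along bay -0.021404316343728927
```

```bash
python3 -m jog '[[0.3,0,-0.1,0,0.6],[0.2,0,0,0,0.6],[0,0,0,0,0.6],[-0.4,0,0,0,0.7],[-0.4,0,0,0,0.8],[0,0,0,0,0.8],[0,0,-1.5,0,0.8],[0,0,-3,0,0.8],[0,0,-4,0,0.8],[0,0,-4,0,0.8]]'
python3 -m jog '[[-4.5,0,0,0,0.8],[-4.5,0,0,0,0.8],[-4.5,0,0,0,0.8],[-4.5,0,0,0,0.8],[-4.5,0,0,0,0.8],[-4.5,0,0,0,0.8],[-4.5,-1,0,0,0.8],[-3,-1,0,0,0.8],[0,0,0,0,0.8],[0,0,0,0,0.8]]'
python3 to.py
python3 - <<'E'
from h import *
c=r.camera('top');R=rings(c,.05);print(R)
for q in R:
    for n,p,L in(('pen',(.5676,-.3923,-1.679),.06),('bay',(.5408,.3395,1.398),.0975)):
        d=np.array(q[:2])-p[:2]
        if np.hypot(*d)<.1: print(n,'local',np.round([d@[np.cos(p[2]),np.sin(p[2])],d@[-np.sin(p[2]),np.cos(p[2])]],4))
b=(.36,.76,-.47,.47);s=850;o=grid(ortho(c,*b,.05,s),*b,s,.1)
w=cv2.resize(r.camera('scene')['pixels'][:,:,::-1],(340,255))
im=np.zeros((600,800,3),np.uint8);im[:o.shape[0],:o.shape[1]]=o[:,:800];im[343:598,:340]=w
z=r.camera('scene')['pixels'][:,:,::-1][250:360,290:410];z=cv2.resize(z,(278,255),interpolation=cv2.INTER_CUBIC);im[343:598,350:628]=z
cv2.imwrite('pics/final.png',im)
E
```

```text
time: 32.4
ee_pos: [0.5406, 0.3132, 0.1545]
eef_rot: [0.776, 0.63, -0.001, 0.032]
ft_force: [-0.1, 0.3, -0.7]
width: 0.0176
time: 33.4
ee_pos: [0.4514, -0.0252, 0.1836]
eef_rot: [0.774, 0.632, 0.012, 0.036]
ft_force: [0.3, 0.2, 0.0]
width: 0.0177
t 33.4 p [ 0.4514 -0.0252  0.1836] yaw_x 1.369 F [0.3 0.2 0. ] w 0.0177
[[0.3546, 0.0273, 0.1209, 0.152, 0.214], [0.5505, 0.3485, 0.0843, 0.168, 0.089], [0.5689, -0.3839, 0.0412, 0.081, 0.081]]
bay local [ 0.0105 -0.008 ]
pen local [-0.0085  0.0004]
```

View pics/final.png

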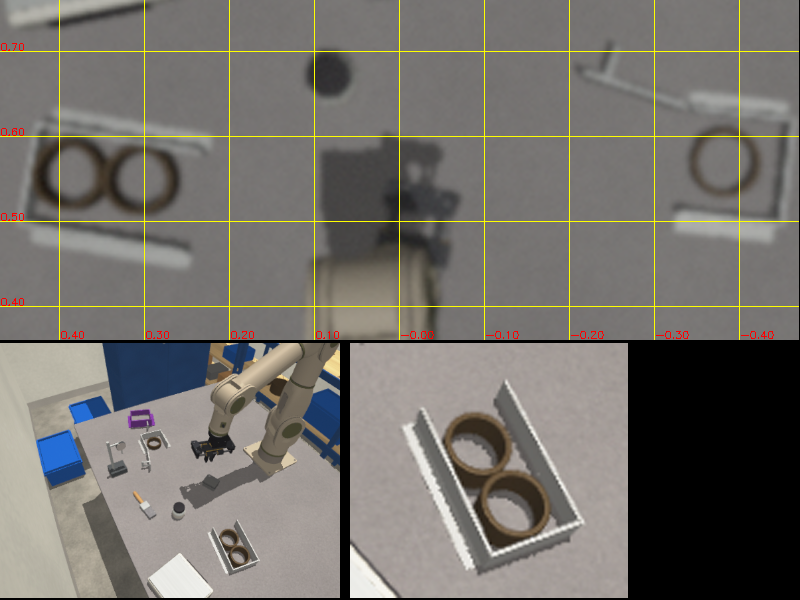

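All three sleeves are inside their enclosures and the door stands wide open. Nothing touches the robot, so I'm handing in.

```bash
python3 -c "
from bench import r
print(r.close_job())"
```

```text
the job is handed in; nothing more can be done
None
```

The job is done and handed in, at about 33 s of the 72 s allowed. I swung the grey pen's door open by its handle, then dragged each sleeve flat along the bench with the fingertips inside its bore.

**Last checks (top and scene pictures):**
- **Door:** it stands open at about 1.76 rad, worked out from the handle's arc before I let go. The final pictures still show it wide open.
- **Low sleeve:** it is inside the pen, about 9 mm towards the door side of centre, so its edge is about 9 mm inside the opening.
- **Tall sleeves:** both are in the bay, touching each other. The deeper one is about 3 mm from the end wall and the other is about 23 mm inside the mouth.
- **Bystanders:** the jar, case and brush look where they were, as does the purple look-alike pen. I judged these by eye and did not measure them.
- **Forces:** readings taken at the end of each move stayed under about 4 N, and the arm finished clear of everything.

**Disagreements and limits:**
- My fit of the bay's position was uncertain by about 5 mm, so the bay distances carry that error.
- The tool tilted by about 4° over the job. It caused no contact that I could see.
- The wrist and top cameras differed by about 6 mm on the first tall sleeve before I picked it up. I aimed between the two, and the fingers went into its bore without trouble.

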